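# Set a dowel borer to its deepest stop and hold the carriage out on it

### The job

Set the bench dowel borer for its deepest hole: turn the five-screw stop turret, either way, until its shortest stop screw clicks into line with the carriage's stop rod. Then draw the spindle carriage towards you by its bow handle, against the return spring, until the rod comes to rest firmly against that screw, without straining it, which brings the pointer to the long end line of the scale. Finish still holding the carriage out there so that the bit's reach can be measured, and leave the other things on the saw table where they lie.

Things in the scene. Friction and masses are not known exactly. Their poses are not given: they have to be found in the camera images.
- borer: fixed dowel borer: grey base plate 260 x 156 x 14 mm (x -140 to +120). Origin on the table; +x along the guide rods from the work table (robot's end) to the motor (far end), +y to the turret side. Turret axis at x -45, y +40 mm. Raised work table x -140 to -32, y -83 to -9, 64 mm tall; carriage and motor behind it, y -85 to +5 mm, up to 94 mm tall but for the bow handle
- carriage_slide (a joint): how far (m) the carriage is drawn out along the borer's -x; 0 is home, where the spring returns it when let go. Spring pull 7 N at home, 14 N at 52 mm. The slide could travel 75 mm, but its stop rod meets the turret's facing screw first: at 0.052 on the shortest screw (pointer on the scale's long end line), at 0.047, 0.042, 0.037 or 0.032 on the others
- bow_grip (a point): steel bow handle across the top of the carriage: round bar 14 mm thick and 90 mm long between two posts, about 66 mm of it free to grip. Point at the middle of the bar, 124 mm above the table, axes as the borer's: the bar lies along y, the carriage is drawn along -x. The plate below the bar is 30 mm lower than the bar's axis
- stop_rod_tip (a point): tip of the steel stop rod 10 mm thick on an arm at the turret side of the carriage, pointing along the borer's -x at the turret axis, 36 mm above the table. The tip is 78 mm from the turret axis when the carriage is home
- turret_hinge (a joint): angle (rad) of the stop turret, counter-clockwise from above, turning without end. A spring roller clicks into five positions, at whole multiples of 1.257 (72 degrees); it takes up to 0.16 N m and draws the turret in from 0.5 rad away, but almost midway between two it can stay put. At 0 (and at 6.283) the shortest screw faces the stop rod. Starts at least half a click, mostly 1 to 4, away
- carriage: the sliding spindle carriage with motor, drill bit, bow handle and stop rod; origin at table height under the bow handle, axes as the borer's
- turret_knob (a point): middle of the round black knurled knob on top of the turret, on its axis: 32 mm across, 26 mm tall (56 to 82 mm above the table), point at 72 mm
- turret: the stop turret with five radial stop screws (9 mm thick, each with a hexagonal lock nut). Origin on its upright axis at table height; its x axis points along the shortest screw. Tips stand 26, 31, 36, 41 and 46 mm from the axis, 36 mm above the table, growing counter-clockwise seen from above at 72 degree steps
- chisel: bench chisel, 255 mm long, on the table beside the borer; a bystander
- offcut_strip: strip of wood, 22 x 160 x 14 mm, on the table at the turret side of the borer; a bystander
- tape_measure: pocket tape, 33 x 94 x 63 mm, beside the borer; a bystander
- block_plane: small hand plane, 48 x 170 x 59 mm, near the rip fence; a bystander
- glue_bottle: glue bottle, 187 mm tall, near the rip fence; a bystander
- nail_tin: open tin, 70 mm wide and 61 mm tall, behind the mitre gauge; a bystander
- jar_screws_b: glass jar, 91 mm tall, behind the mitre gauge; a bystander

How it is judged (in metres and radians):
On the way:
1. the turret has clicked in with its shortest screw facing the stop rod, the carriage still home ((value of joint turret_hinge between -0.1 and 0.1 rad or value of joint turret_hinge between 6.183 and 6.383 rad) and value of joint carriage_slide below 0.004 m), for 0.2 s.
At the end, for the whole second after the job is handed in: turret clicked in (within 0.1 rad) with its shortest screw facing the stop rod; carriage still, 50 to 54 mm out, stop rod pressing on the turret's screw with 0.5 to 60 N; the fingers press on the carriage with over 2 N, the TCP within 60 mm of the middle of the bow handle ((value of joint turret_hinge between -0.1 and 0.1 rad or value of joint turret_hinge between 6.183 and 6.383 rad) and value of joint carriage_slide between 0.05 and 0.054 m and contact force between carriage and turret between 0.5 and 60 N and contact force between the fingers and carriage above 2 N and distance between the grasp point and bow_grip below 0.06 m and velocity of joint carriage_slide between -0.01 and 0.01 m/s); the arm keeps its last pose, push and grip.
It fails at once if the stop rod is hauled onto a stop screw with more than 80 N (contact force between carriage and turret above 80 N).
It fails at once if a bystander is pushed more than 20 mm (distance of any of chisel, offcut_strip, tape_measure, block_plane, glue_bottle, nail_tin, jar_screws_b from where it was at the start of the episode above 0.02 m).
It also fails if it takes over 72 s, if anything falls off the work surface, if the arm or the gripper's body presses on something with over 40 N, if the wrist force passes 120 N, or if a joint passes its speed limit or range.

### The arm

A 7-joint arm with a two-finger parallel gripper is mounted at the origin on a cart in front of the work surface, level with it; the furniture and walls round the work are solid. World frame = base frame: x ahead of the robot, y to its left, z up, the work surface at z = 0. Lengths are in mm, angles in degrees, forces in N, time in s.
With the tool pointing down it reaches from about 425 to 1025 mm from the base axis. Payload 9.4 kg.
Tool frame: the origin (TCP) lies between the finger pads, 19 mm behind the fingertips; this is the grasp point; y points along the fingers, x is the direction in which the jaws open and shut, and the axes are right-handed (so a half turn about y gives the same grasp; the last joint's range is limited). The gripper opens to 85 mm and grips with 20 to 120 N. Pads are 22 mm wide; open, the fingers measure 114 mm over their backs; the gripper's body (76 mm by 85 mm) begins 54 mm behind the grasp point. The pads swing forward as they close: fully open they stand 13 mm farther back than shut.
Start: joints at [66.079, 34.337, -0.143, 91.639, 0.103, 54.024, -4.572], TCP at [242.316, -683.306, 249.975] pointing down, gripper open.
Joint ranges: [-147.43, 147.43], [-19.82, 112.94], [-74.19, 73.91], [6.32, 146.72], [-59.91, 239.91], [6.04, 106.73], [-150.56, 150.56]. Speed limits (degrees/s): [127.2, 127.2, 172.46, 172.46, 180, 180, 180].

### API

Orientations are given as a 3x3 rotation matrix whose columns are the frame's x, y, z axes.
In Python, from workcell import env gives the robot as it stands. The module is installed in compiled form; this text tells all that it offers.
- The arm moves only by the shell command python3 -m pendant 'ROWS' [FORCE]. ROWS is JSON, a list of rows, each an object of numbers: "tx", "ty", "tz": the shift along the world's x, y, z in cm; "roll": the turn about the world's z in rad; "grip": the gripper command: -1 is fully open, 1 is shut, values between are in proportion. A call has 1 to 20 rows; each row shifts and turns the commanded pose from where the row before left it; what a row does not reach is not made up. A row lasts 1/10 s, in which the tool goes at most 50 mm and 8.59 degrees, less where a joint would pass 70% of its speed; a pose out of reach is approached as far as the arm can. A call with a gripper value outside its range is refused whole. The fingers move at their own pace and stop on an object; FORCE is the grip in N (left out, the last holds). Time passes only in rows, so rows that do not move let the fingers close. It gives the time, the measured TCP pose, the force and the opening at its end, in the units of the state.
- env.state(): the state, without advancing time (a new reading comes with each control period).
- env.snapshot(name): name is "side" or "top"; returns a dict with "frame" (420x560x3 uint8, red, green, blue), "K" (3x3 intrinsics, pixels), "k1" (the pictures are not rectified: a ray, as slopes to the right and down, at radius r is drawn at 1 + k1 r^2 times it, then the intrinsics apply), "T" (4x4, takes a point from camera to world coordinates). Camera axes: x right, y up, looking along -z (the intrinsics and any distortion apply to the point x, -y, -z); pixel columns grow to the right and rows downward; lengths in mm; the calibration is good to about 2 mm. A picture is of the moment at which its call begins. There is no depth.
- env.finish_job(): hands the job in, once; it reports no verdict.
The state is a dict: "time_s": time; "joint_pos": joint angles; "qd": joint speeds; "joint_torque": joint torques, N m; "eef_pos": TCP position; "tcp_rot": TCP orientation; "wrist_force": force on the tool from outside, world axes, zero at the start; "wrist_torque": the same for the moment, N m; "gripper_width": finger opening in mm.
Only numpy, scipy, OpenCV 4.12 (cv2) and the standard library are available. Lean on these libraries where they do the work, as an engineer would, in place of code of your own. Each camera call takes 0.05 s, during which the arm holds its last target. There are 200 camera calls.

## Working session

There is one attempt and no reset: what is moved stays moved. The work goes in short steps, Python scripts to look and compute and a shell command to move; the robot and the scene stay as the last step left them, time stands still between calls to the robot, and variables do not carry over. Pictures are saved under pics/ and viewed, and the job is handed in when it is done.

```bash
mkdir -p pics
cat > h.py <<'E'
import numpy as np, cv2
from workcell import env
def snap(n,f):
    s=env.snapshot(n); cv2.imwrite('pics/'+f+'.png',s['frame'][:,:,::-1]); return s
def ray(s,u,v):
    K=np.array(s['K']);d=cv2.undistortPoints(np.array([[[u,v]]],float),K,np.array([s['k1'],0,0,0,0.]))[0,0]
    # forward model r_d = r(1+k1 r^2) as OpenCV
    T=np.array(s['T']);return T[:3,3],T[:3,:3]@np.array([d[0],-d[1],-1])
def onz(s,u,v,z):
    o,d=ray(s,u,v);return o+d*(z-o[2])/d[2]
def proj(s,p):
    T=np.array(s['T']);c=T[:3,:3].T@(np.array(p,float)-T[:3,3])
    x=np.array([c[0],-c[1]])/-c[2];x=x*(1+s['k1']*(x@x));K=np.array(s['K'])
    return K[:2,:2]@x+K[:2,2]
E
python3 - <<'E'
from h import *
for n in('side','top'):
    s=snap(n,n+'0');print(n,np.round(s['T'],3).tolist(),np.round(s['K'],1).tolist(),s['k1'])
st=env.state();print(st['time_s'],st['eef_pos'],st['tcp_rot'],st['wrist_force'],st['gripper_width'])
E
```

```text
side [[-0.995, 0.018, -0.098, 483.482], [-0.098, -0.378, 0.921, 657.378], [-0.02, 0.926, 0.378, 479.335], [0.0, 0.0, 0.0, 1.0]] [[405.8, 0.0, 279.7], [0.0, 405.8, 206.4], [0.0, 0.0, 1.0]] -0.03079254241049071
top [[-0.01, 0.992, -0.126, 475.351], [-1.0, -0.012, -0.017, -245.574], [-0.019, 0.126, 0.992, 1050.194], [0.0, 0.0, 0.0, 1.0]] [[383.1, 0.0, 277.7], [0.0, 383.1, 219.5], [0.0, 0.0, 1.0]] -0.061936747901343195
0.1 [ 242.19649314 -682.93389149  249.18130871] [[ 3.34335637e-01 -5.98715103e-04  9.42453884e-01]
 [-9.42453013e-01  1.28818049e-03  3.34336147e-01]
 [-1.41422281e-03 -9.99998991e-01 -1.33576207e-04]] [ 0.15314124  1.11799278 -0.28006968] 85.74238259851221
```

View pics/side0.png

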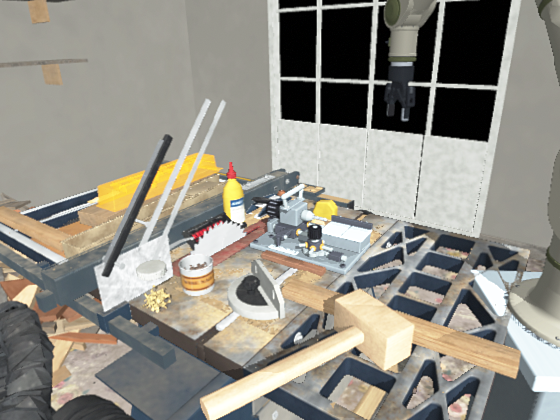

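View pics/top0.png

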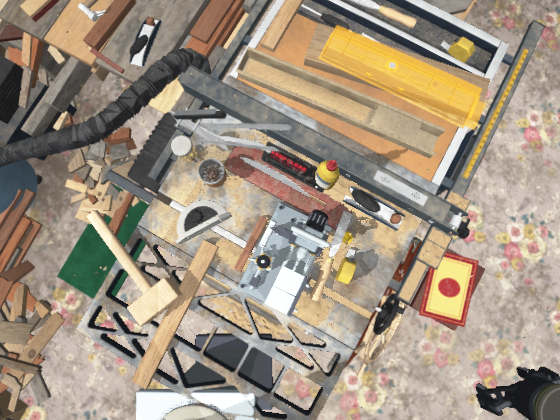

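The top view shows the borer around (285,260), with the black knob at (263,261) and the bow handle near (305,230). The side view shows it at about (315,235). I'll enlarge both.

Run:
```python
import cv2
t=cv2.imread('pics/top0.png')[190:330,220:380];cv2.imwrite('pics/tz.png',cv2.resize(t,None,fx=4.2,fy=4.2,interpolation=2))
t=cv2.imread('pics/side0.png')[175:285,235:395];cv2.imwrite('pics/sz.png',cv2.resize(t,None,fx=5,fy=5,interpolation=2))
```

```text
(no output)
```

View pics/tz.png

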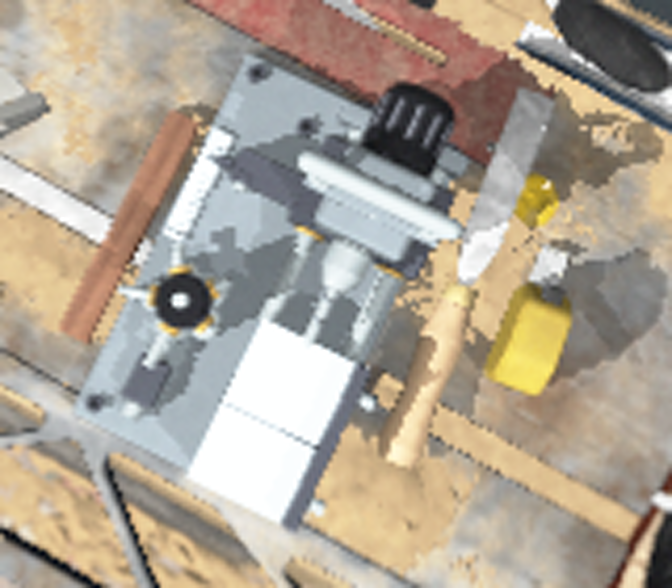

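View pics/sz.png

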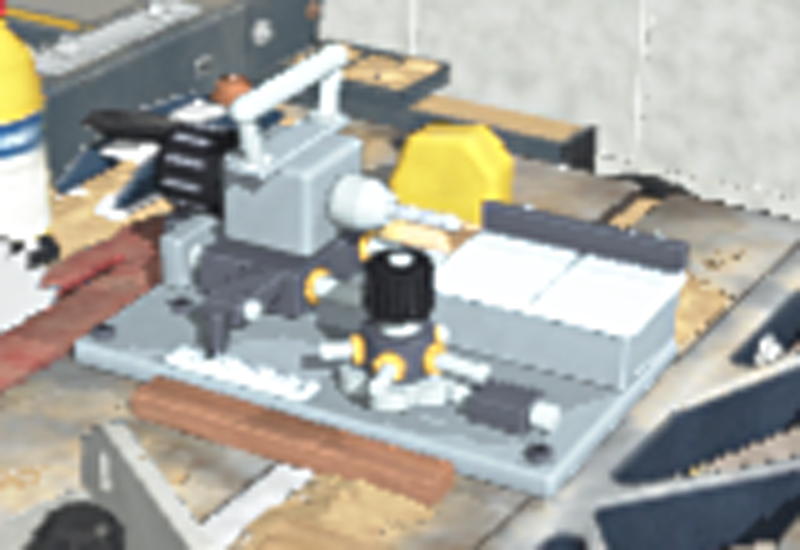

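Run:
```python
from h import *
s=env.snapshot('top');sd=env.snapshot('side')
f=lambda X,Y,z:onz(s,220+X/4.2-.4,190+Y/4.2-.4,z)
k=f(182,300,82);b=f(381,193,131);e1=f(310,158,131);e2=f(450,228,131)
c1=f(248,55,14);c2=f(80,408,14)
for n,p in dict(k=k,b=b,e1=e1,e2=e2,c1=c1,c2=c2).items(): print(n,p.round(1),proj(sd,p).round(1),(5*(proj(sd,p)-[235,175])).round())
print('bar dir',np.linalg.norm(e1-e2)); ex=(c1-c2)[:2];print('len',np.linalg.norm(ex),'yaw base',np.degrees(np.arctan2(ex[1],ex[0])))
d=(e1-e2)[:2];print('yaw bar',np.degrees(np.arctan2(d[1],d[0]))-90)
for n in [(k,b)]:pass
yaw=np.arctan2(ex[1],ex[0]);R=np.array([[np.cos(yaw),-np.sin(yaw)],[np.sin(yaw),np.cos(yaw)]])
print('b-k in borer',R.T@(b-k)[:2],'c1-k',R.T@(c1-k)[:2],'c2-k',R.T@(c2-k)[:2])
# screws: project tips around the knob
for name,cam,(x0,y0,sc) in(('top',s,(220,190,4.2)),('side',sd,(235,175,5))):
  for a in range(0,360,36):
    t=np.radians(a)+yaw
    print(name,a,(sc*(proj(cam,[k[0]+36*np.cos(t),k[1]+36*np.sin(t),36])-[x0,y0])).round(),end=';')
```

```text
k [ 493.9 -190.3   82. ] [314.8 227.2] [399. 261.]
b [ 552.7 -307.4  131. ] [292.6 189.4] [288.  72.]
e1 [ 573.3 -267.1  131. ] [283.  194.9] [240.  99.]
e2 [ 532.2 -346.3  131. ] [301.4 184.5] [332.  47.]
c1 [ 653.9 -230.4   14. ] [250.2 243.6] [ 76. 343.]
c2 [ 427.2 -120.9   14. ] [344.4 269.5] [547. 472.]
bar dir 89.31281886987223
len 251.78495581436354 yaw base -25.775694613115373
yaw bar -27.422476255049922
b-k in borer [103.87639458 -79.87055613] c1-k [161.51397158  33.49338451] c2-k [-90.27098423  33.49338451]
top 0 [209. 248.];top 36 [174. 243.];top 72 [143. 260.];top 108 [128. 292.];top 144 [134. 327.];top 180 [160. 352.];top 216 [195. 356.];top 252 [226. 339.];top 288 [241. 307.];top 324 [235. 272.];side 0 [330. 333.];side 36 [321. 354.];side 72 [342. 375.];side 108 [385. 386.];side 144 [434. 384.];side 180 [468. 368.];side 216 [474. 346.];side 252 [451. 326.];side 288 [409. 316.];side 324 [364. 318.];
```

Run:
```python
from h import *
out=[]
for n,(u,v) in(('top',(262,262)),('side',(316,246))):
    f=np.mean([env.snapshot(n)['frame'].astype(float) for _ in range(2)],0).astype(np.uint8)[:,:,::-1]
    t=f[v-22:v+22,u-24:u+24];out.append(cv2.resize(t,None,fx=8.3,fy=12,interpolation=cv2.INTER_CUBIC) if 0 else cv2.resize(t,None,fx=8,fy=8,interpolation=cv2.INTER_CUBIC))
cv2.imwrite('pics/tur.png',np.hstack(out))
s=env.snapshot('top');sd=env.snapshot('side')
for name,cam,(x0,y0,o) in(('top',s,(238,240,0)),('side',sd,(292,224,384))):
  for a in range(0,360,36):
    t=np.radians(a-26.5);r=36
    print(name,a,(8*(proj(cam,[494+r*np.cos(t),-190.+r*np.sin(t),36])-[x0,y0]+.5)+[o,0]).round(),end=';')
```

```text
top 0 [259.  76.];top 36 [192.  67.];top 72 [133.  99.];top 108 [103. 159.];top 144 [114. 226.];top 180 [162. 273.];top 216 [229. 283.];top 252 [289. 251.];top 288 [319. 190.];top 324 [307. 123.];side 0 [460. 144.];side 36 [445. 179.];side 72 [478. 212.];side 108 [547. 230.];side 144 [625. 226.];side 180 [679. 201.];side 216 [690. 166.];side 252 [654. 135.];side 288 [588. 118.];side 324 [515. 122.];
```

View pics/tur.png

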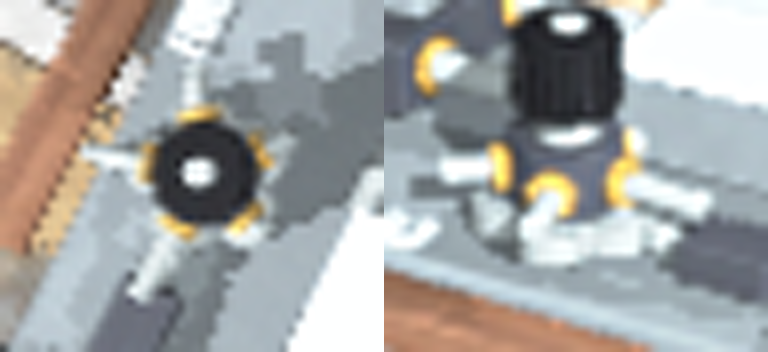

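Seen from the top, the screw lengths read 36 mm at about 36°, 41 at 106°, 46 at 178°, the shortest at 250° and 31 at 322°, all in the borer's frame. So the turret needs about +110° CCW. The present jaw heading suits that turn, so I'll move above the knob.

```bash
python3 -m pendant '[{"tx":1.8,"ty":3.5,"grip":-0.3},{"tx":1.8,"ty":3.5},{"tx":1.8,"ty":3.5},{"tx":1.8,"ty":3.5},{"tx":1.8,"ty":3.5},{"tx":1.8,"ty":3.5},{"tx":1.8,"ty":3.5},{"tx":1.8,"ty":3.5},{"tx":1.8,"ty":3.5},{"tx":1.8,"ty":3.5},{"tx":1.8,"ty":3.5},{"tx":1.8,"ty":3.5},{"tx":1.8,"ty":3.5},{"tx":1.8,"ty":3.8},{"tz":-3},{"tz":-3},{},{}]' 40
python3 - <<'E'
from h import *
st=env.state();print(st['time_s'],st['eef_pos'],st['joint_pos'],st['tcp_rot'],st['gripper_width'])
a=snap('side','a_side');b=snap('top','a_top')
f=a['frame'][130:280,230:400,::-1];g=b['frame'][190:330,200:360,::-1]
cv2.imwrite('pics/a1.png',np.hstack([cv2.resize(f,(400,353)),cv2.resize(g,(400,353))]))
E
```

```text
0.5 [ 242.33707427 -683.27655869  249.93621611] [66.07718362 34.33888261 -0.14396548 91.64193293  0.10373174 54.02222488
 -4.57154943] [[ 3.34318229e-01 -6.43031971e-05  9.42460247e-01]
 [-9.42460248e-01  2.69573399e-05  3.34318232e-01]
 [-4.69039523e-05 -9.99999998e-01 -5.15908770e-05]] 85.38487319344645$[0]: bad value
```

View pics/a1.png

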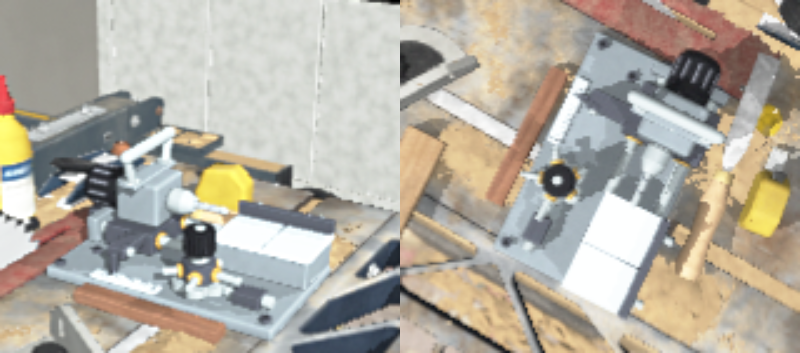

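The call was refused as a bad row and the arm hasn't moved. I'll give every key in each row.

```bash
python3 -m pendant '[{"tx":1.8,"ty":3.5,"tz":0,"roll":0,"grip":-0.3},{"tx":1.8,"ty":3.5,"tz":0,"roll":0,"grip":-0.3},{"tx":1.8,"ty":3.5,"tz":0,"roll":0,"grip":-0.3},{"tx":1.8,"ty":3.5,"tz":0,"roll":0,"grip":-0.3},{"tx":1.8,"ty":3.5,"tz":0,"roll":0,"grip":-0.3},{"tx":1.8,"ty":3.5,"tz":0,"roll":0,"grip":-0.3},{"tx":1.8,"ty":3.5,"tz":0,"roll":0,"grip":-0.3},{"tx":1.8,"ty":3.5,"tz":0,"roll":0,"grip":-0.3},{"tx":1.8,"ty":3.5,"tz":0,"roll":0,"grip":-0.3},{"tx":1.8,"ty":3.5,"tz":0,"roll":0,"grip":-0.3},{"tx":1.8,"ty":3.5,"tz":0,"roll":0,"grip":-0.3},{"tx":1.8,"ty":3.5,"tz":0,"roll":0,"grip":-0.3},{"tx":1.8,"ty":3.5,"tz":0,"roll":0,"grip":-0.3},{"tx":1.8,"ty":3.8,"tz":0,"roll":0,"grip":-0.3},{"tx":0,"ty":0,"tz":-3,"roll":0,"grip":-0.3},{"tx":0,"ty":0,"tz":-3,"roll":0,"grip":-0.3},{"tx":0,"ty":0,"tz":0,"roll":0,"grip":-0.3}]' 40
cat > look.py <<'E'
from h import *
import sys
n=sys.argv[1];st=env.state()
for k in('time_s','eef_pos','joint_pos','wrist_force','wrist_torque','gripper_width'):print(k,np.round(st[k],2))
x=np.array(st['tcp_rot'])[:,0];print('heading',np.degrees(np.arctan2(x[1],x[0])))
a=env.snapshot('side');b=env.snapshot('top')
f=a['frame'][150:290,240:380,::-1];g=b['frame'][195:335,220:360,::-1]
cv2.imwrite(f'pics/{n}.png',np.hstack([cv2.resize(q,(400,400),interpolation=2) for q in(f,g)]))
E
python3 look.py b1
```

```text
time_s: 2.3
eef_pos: [492.9, -189.3, 187.4]
tcp_rot: [[0.335, -0.005, 0.942], [-0.942, 0.001, 0.335], [-0.003, -1.0, -0.004]]
wrist_force: [-1.4, -0.8, 0.8]
gripper_width: 55.8
time_s 2.3
eef_pos [ 492.88 -189.34  187.43]
joint_pos [ 17.16  26.03  -3.18 120.54   2.49  33.78 -58.19]
wrist_force [-1.38 -0.76  0.75]
wrist_torque [ 0.05 -0.02 -0.03]
gripper_width 55.79
heading -70.40809764824027
```

View pics/b1.png

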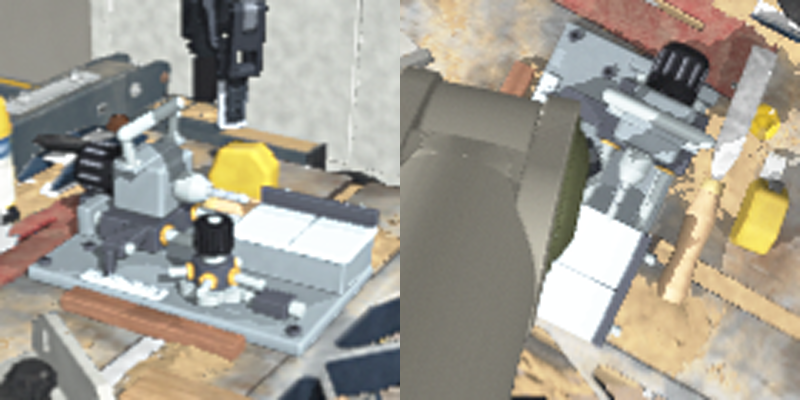

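```bash
python3 -m pendant '[{"tx":0.1,"ty":-0.1,"tz":-2,"roll":0,"grip":-0.3},{"tx":0,"ty":0,"tz":-2,"roll":0,"grip":-0.3},{"tx":0,"ty":0,"tz":-2,"roll":0,"grip":-0.3},{"tx":0,"ty":0,"tz":-2,"roll":0,"grip":-0.3},{"tx":0,"ty":0,"tz":-1.5,"roll":0,"grip":-0.3},{"tx":0,"ty":0,"tz":-1.4,"roll":0,"grip":-0.3},{"tx":0,"ty":0,"tz":0,"roll":0,"grip":-0.3},{"tx":0,"ty":0,"tz":0,"roll":0,"grip":-0.3}]' 40; python3 look.py b2
```

```text
time_s: 3.2
eef_pos: [496.0, -191.9, 82.1]
tcp_rot: [[0.334, 0.001, 0.943], [-0.943, -0.001, 0.334], [0.001, -1.0, 0.001]]
wrist_force: [-0.2, 0.4, 0.9]
gripper_width: 55.4
time_s 3.2
eef_pos [ 496.   -191.89   82.14]
joint_pos [ 16.52  36.    -2.16 124.34   3.81  19.65 -59.32]
wrist_force [-0.17  0.39  0.87]
wrist_torque [-0.04  0.    0.02]
gripper_width 55.42
heading -70.5133701357831
```

View pics/b2.png

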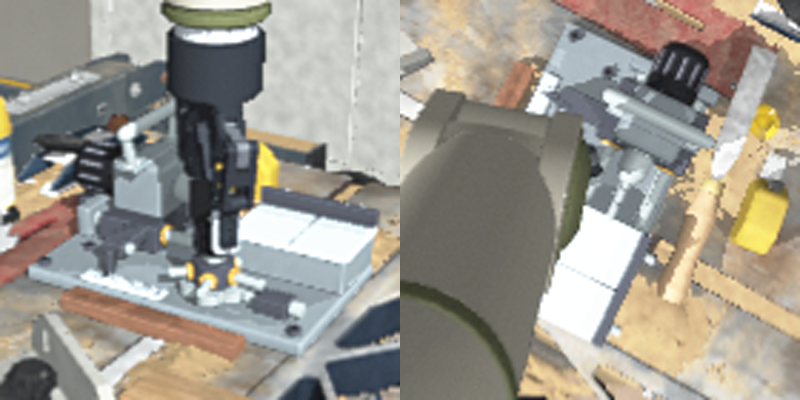

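```bash
python3 -m pendant '[{"tx":-0.2,"ty":0.15,"tz":-0.4,"roll":0,"grip":-0.3},{"tx":0,"ty":0,"tz":0,"roll":0,"grip":-0.3},{"tx":0,"ty":0,"tz":0,"roll":0,"grip":1},{"tx":0,"ty":0,"tz":0,"roll":0,"grip":1},{"tx":0,"ty":0,"tz":0,"roll":0,"grip":1},{"tx":0,"ty":0,"tz":0,"roll":0,"grip":1},{"tx":0,"ty":0,"tz":0,"roll":0,"grip":1}]' 40; python3 look.py b3
```

```text
time_s: 4.0
eef_pos: [493.5, -190.0, 77.3]
tcp_rot: [[0.334, 0.0, 0.943], [-0.943, -0.0, 0.334], [0.0, -1.0, 0.0]]
wrist_force: [-0.6, -0.0, 5.7]
gripper_width: 30.7
time_s 4.0
eef_pos [ 493.46 -190.02   77.31]
joint_pos [ 16.34  36.39  -2.07 124.83   3.85  18.82 -59.46]
wrist_force [-0.55 -0.05  5.67]
wrist_torque [-0.1   0.16 -0.02]
gripper_width 30.73
heading -70.4844616052887
```

View pics/b3.png

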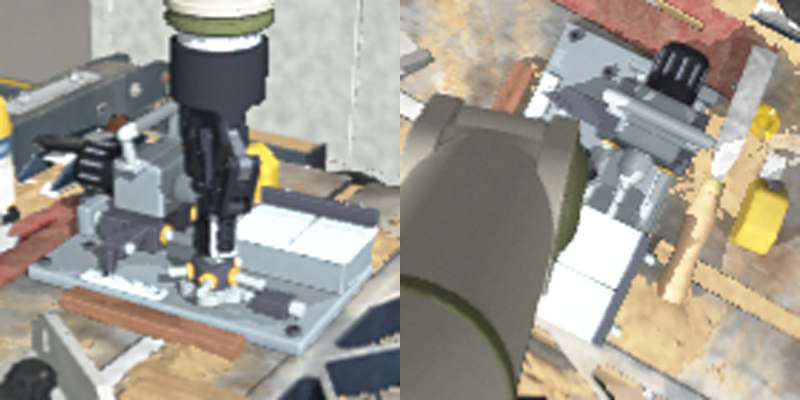

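The jaws closed on the knob at 30.7 mm. Now I'll turn it +110° (1.92 rad).

```bash
python3 -m pendant '[{"tx":0,"ty":0,"tz":0,"roll":0.12,"grip":1},{"tx":0,"ty":0,"tz":0,"roll":0.12,"grip":1},{"tx":0,"ty":0,"tz":0,"roll":0.12,"grip":1},{"tx":0,"ty":0,"tz":0,"roll":0.12,"grip":1},{"tx":0,"ty":0,"tz":0,"roll":0.12,"grip":1},{"tx":0,"ty":0,"tz":0,"roll":0.12,"grip":1},{"tx":0,"ty":0,"tz":0,"roll":0.12,"grip":1},{"tx":0,"ty":0,"tz":0,"roll":0.12,"grip":1},{"tx":0,"ty":0,"tz":0,"roll":0.12,"grip":1},{"tx":0,"ty":0,"tz":0,"roll":0.12,"grip":1},{"tx":0,"ty":0,"tz":0,"roll":0.12,"grip":1},{"tx":0,"ty":0,"tz":0,"roll":0.12,"grip":1},{"tx":0,"ty":0,"tz":0,"roll":0.12,"grip":1},{"tx":0,"ty":0,"tz":0,"roll":0.12,"grip":1},{"tx":0,"ty":0,"tz":0,"roll":0.12,"grip":1},{"tx":0,"ty":0,"tz":0,"roll":0.12,"grip":1},{"tx":0,"ty":0,"tz":0,"roll":0,"grip":1},{"tx":0,"ty":0,"tz":0,"roll":0,"grip":1}]' 40; python3 look.py b4
```

```text
time_s: 5.9
eef_pos: [496.1, -190.8, 77.4]
tcp_rot: [[0.771, 0.005, -0.636], [0.636, -0.0, 0.771], [0.004, -1.0, -0.003]]
wrist_force: [6.5, -3.6, -2.0]
gripper_width: 30.5
time_s 5.9
eef_pos [ 496.07 -190.76   77.4 ]
joint_pos [ 35.35  39.21 -29.83 123.41  42.71  27.58  11.74]
wrist_force [ 6.51 -3.59 -1.98]
wrist_torque [-0.8  -1.41  0.21]
gripper_width 30.51
heading 39.53087226646129
```

View pics/b4.png

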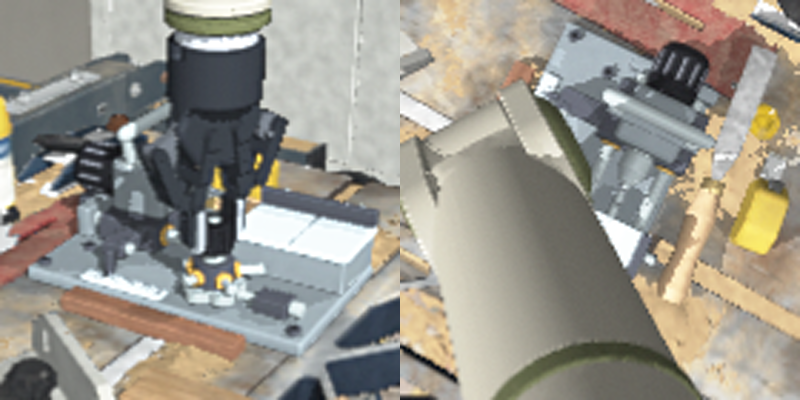

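The turn reached a heading of 39.5°, and the screws now show new positions. I'll release, let it click, rise and look again.

```bash
python3 -m pendant '[{"tx":0,"ty":0,"tz":0,"roll":0,"grip":-0.3},{"tx":0,"ty":0,"tz":0,"roll":0,"grip":-0.3},{"tx":0,"ty":0,"tz":0,"roll":0,"grip":-0.3},{"tx":0,"ty":0,"tz":2,"roll":0,"grip":-0.3},{"tx":0,"ty":0,"tz":3,"roll":0,"grip":-0.3},{"tx":0,"ty":0,"tz":4,"roll":-0.1,"grip":-0.3},{"tx":0,"ty":0,"tz":4,"roll":-0.12,"grip":-0.3},{"tx":0,"ty":-1,"tz":0,"roll":-0.12,"grip":-0.3},{"tx":0.5,"ty":-2,"tz":0,"roll":-0.12,"grip":-0.3},{"tx":0.5,"ty":-2,"tz":0,"roll":-0.12,"grip":-0.3},{"tx":0.5,"ty":-2,"tz":0,"roll":-0.12,"grip":-0.3},{"tx":1,"ty":-2,"tz":0,"roll":-0.12,"grip":-0.3},{"tx":1,"ty":-1,"tz":0,"roll":-0.12,"grip":-0.3},{"tx":1,"ty":-1,"tz":0,"roll":-0.12,"grip":-0.3},{"tx":1,"ty":-0.7,"tz":0,"roll":-0.09,"grip":-0.3},{"tx":0,"ty":0,"tz":0,"roll":0,"grip":-0.3}]' 40; python3 look.py b5
python3 - <<'E'
from h import *
sd=snap('side','s5');t=sd['frame'][220:272,285:345,::-1];cv2.imwrite('pics/s5z.png',cv2.resize(t,None,fx=10,fy=10,interpolation=2))
for a,r in zip(range(0,360,72),(26,31,36,41,46)):
    q=np.radians(a-26.5);print(a,r,(10*(proj(sd,[494+r*np.cos(q),-190+r*np.sin(q),36])-[285,220])).round(),end=';')
E
```

```text
time_s: 7.6
eef_pos: [549.0, -307.2, 206.7]
tcp_rot: [[0.895, 0.0, 0.445], [-0.445, -0.0, 0.895], [0.0, -1.0, -0.0]]
wrist_force: [0.3, 0.7, 0.5]
gripper_width: 55.0
time_s 7.6
eef_pos [ 548.99 -307.15  206.69]
joint_pos [ 38.92  31.98 -22.21 106.1   16.44  45.05 -18.39]
wrist_force [0.26 0.7  0.48]
wrist_torque [0.08 0.02 0.01]
gripper_width 55.04
heading -26.444000552051875
0 26 [197. 225.];72 31 [198. 293.];144 36 [366. 318.];216 41 [468. 242.];288 46 [326. 165.];
```

View pics/b5.png

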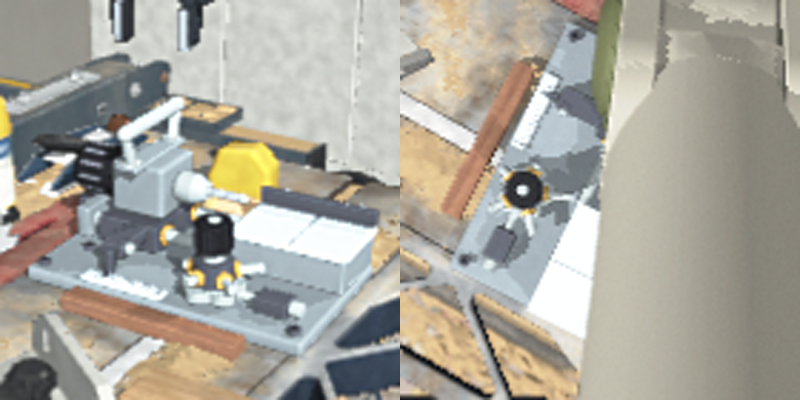

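View pics/s5z.png

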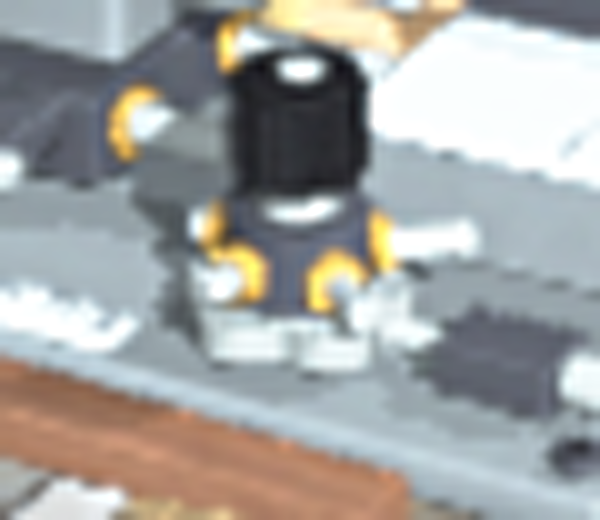

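The turret matches the prediction for position 0: tips at (197,225), (205,285), (366,318) and (468,242). The carriage is still home, and the gripper is over the bow handle at the right heading. I'll descend.

```bash
python3 -m pendant '[{"tx":0.3,"ty":0,"tz":-2,"roll":0,"grip":-0.3},{"tx":0,"ty":0,"tz":-2,"roll":0,"grip":-0.3},{"tx":0,"ty":0,"tz":-2,"roll":0,"grip":-0.3},{"tx":0,"ty":0,"tz":-1.5,"roll":0,"grip":-0.3},{"tx":0,"ty":0,"tz":-0.8,"roll":0,"grip":-0.3},{"tx":0,"ty":0,"tz":0,"roll":0,"grip":-0.3},{"tx":0,"ty":0,"tz":0,"roll":0,"grip":-0.3},{"tx":0,"ty":0,"tz":0,"roll":0,"grip":-0.3}]' 40; python3 look.py b6
```

```text
time_s: 8.55
eef_pos: [551.8, -307.0, 124.9]
tcp_rot: [[0.896, 0.001, 0.444], [-0.444, -0.001, 0.896], [0.001, -1.0, -0.0]]
wrist_force: [0.4, 0.0, 0.2]
gripper_width: 55.5
time_s 8.55
eef_pos [ 551.76 -306.96  124.86]
joint_pos [ 36.7   37.8  -19.39 109.25  20.17  36.19 -21.69]
wrist_force [0.4  0.01 0.2 ]
wrist_torque [-0.02  0.02  0.  ]
gripper_width 55.46
heading -26.347640827542477
```

View pics/b6.png

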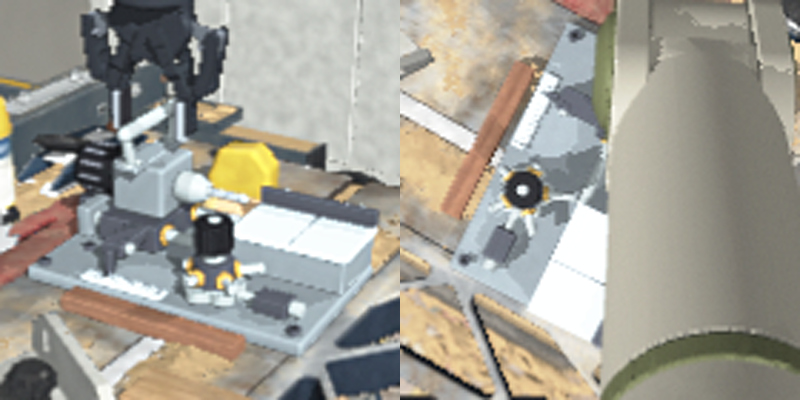

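The bar at (155,120) lies between the two fingers at about (118,115) and (185,120), so I can close.

```bash
python3 -m pendant '[{"tx":0,"ty":0,"tz":0,"roll":0,"grip":1},{"tx":0,"ty":0,"tz":0,"roll":0,"grip":1},{"tx":0,"ty":0,"tz":0,"roll":0,"grip":1},{"tx":0,"ty":0,"tz":0,"roll":0,"grip":1},{"tx":0,"ty":0,"tz":0,"roll":0,"grip":1},{"tx":0,"ty":0,"tz":0,"roll":0,"grip":1}]' 80; python3 look.py b7
```

```text
time_s: 9.25
eef_pos: [553.2, -307.7, 124.6]
tcp_rot: [[0.896, 0.004, 0.444], [-0.444, -0.001, 0.896], [0.004, -1.0, 0.0]]
wrist_force: [5.5, -4.0, -2.2]
gripper_width: 11.7
time_s 9.25
eef_pos [ 553.22 -307.75  124.56]
joint_pos [ 36.69  37.86 -19.36 109.16  20.21  36.06 -21.71]
wrist_force [ 5.5  -3.98 -2.24]
wrist_torque [-0.5  -0.99 -0.01]
gripper_width 11.71
heading -26.370919899123667
```

View pics/b7.png

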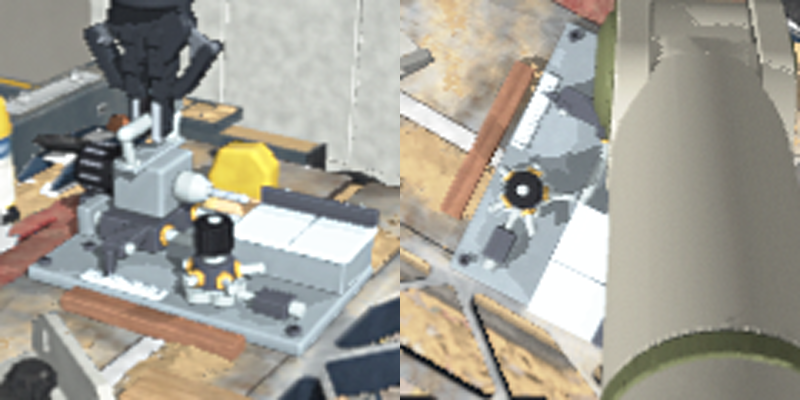

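The jaws hold the 14 mm bar, and the wrist feels the 7 N spring. The arm's give is about 4 N/mm. I'll draw it 45 mm first.

```bash
python3 -m pendant '[{"tx":-0.45,"ty":0.22,"tz":0,"roll":0,"grip":1},{"tx":-0.45,"ty":0.22,"tz":0,"roll":0,"grip":1},{"tx":-0.45,"ty":0.22,"tz":0,"roll":0,"grip":1},{"tx":-0.45,"ty":0.22,"tz":0,"roll":0,"grip":1},{"tx":-0.45,"ty":0.22,"tz":0,"roll":0,"grip":1},{"tx":-0.45,"ty":0.22,"tz":0,"roll":0,"grip":1},{"tx":-0.45,"ty":0.22,"tz":0,"roll":0,"grip":1},{"tx":-0.45,"ty":0.22,"tz":0,"roll":0,"grip":1},{"tx":-0.45,"ty":0.22,"tz":0,"roll":0,"grip":1},{"tx":0,"ty":0,"tz":0,"roll":0,"grip":1},{"tx":0,"ty":0,"tz":0,"roll":0,"grip":1}]'; python3 look.py b8
```

```text
time_s: 10.45
eef_pos: [514.5, -288.4, 124.6]
tcp_rot: [[0.896, 0.007, 0.444], [-0.444, -0.002, 0.896], [0.008, -1.0, 0.002]]
wrist_force: [10.3, -5.1, -8.0]
gripper_width: 11.5
time_s 10.45
eef_pos [ 514.54 -288.43  124.56]
joint_pos [ 36.73  35.54 -19.05 115.04  20.77  32.19 -23.04]
wrist_force [10.27 -5.1  -8.  ]
wrist_torque [-1.15 -2.17 -0.02]
gripper_width 11.51
heading -26.36358044561098
```

View pics/b8.png

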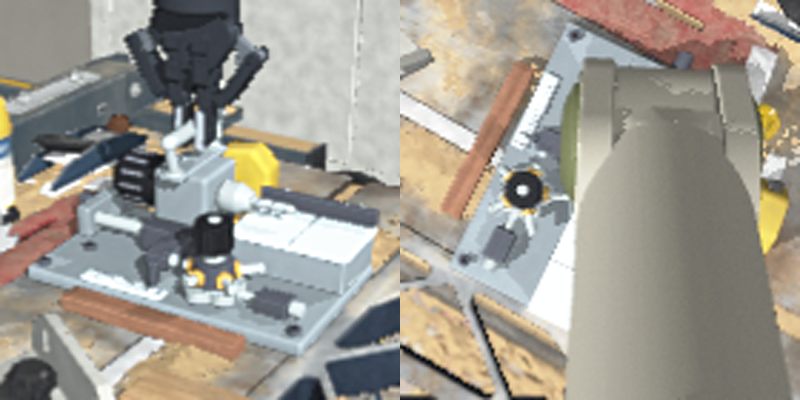

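It is 43 mm out with an 11.5 N pull. I'll creep from here.

```bash
python3 -m pendant '[{"tx":-0.18,"ty":0.09,"tz":0,"roll":0,"grip":1},{"tx":-0.18,"ty":0.09,"tz":0,"roll":0,"grip":1},{"tx":-0.18,"ty":0.09,"tz":0,"roll":0,"grip":1},{"tx":0,"ty":0,"tz":0,"roll":0,"grip":1},{"tx":0,"ty":0,"tz":0,"roll":0,"grip":1}]'
python3 -m pendant '[{"tx":-0.09,"ty":0.045,"tz":0,"roll":0,"grip":1},{"tx":-0.09,"ty":0.045,"tz":0,"roll":0,"grip":1},{"tx":0,"ty":0,"tz":0,"roll":0,"grip":1},{"tx":0,"ty":0,"tz":0,"roll":0,"grip":1}]'
```

```text
time_s: 11.05
eef_pos: [509.5, -285.9, 124.5]
tcp_rot: [[0.896, 0.008, 0.444], [-0.444, -0.002, 0.896], [0.008, -1.0, 0.002]]
wrist_force: [12.7, -5.9, -8.7]
gripper_width: 11.4
time_s: 11.45
eef_pos: [508.0, -285.1, 124.6]
tcp_rot: [[0.896, 0.009, 0.444], [-0.444, -0.002, 0.896], [0.009, -1.0, 0.002]]
wrist_force: [12.3, -6.5, -9.0]
gripper_width: 11.7
```

```bash
python3 -m pendant '[{"tx":-0.09,"ty":0.045,"tz":0,"roll":0,"grip":1},{"tx":-0.09,"ty":0.045,"tz":0,"roll":0,"grip":1},{"tx":0,"ty":0,"tz":0,"roll":0,"grip":1},{"tx":0,"ty":0,"tz":0,"roll":0,"grip":1}]'
python3 -m pendant '[{"tx":-0.09,"ty":0.045,"tz":0,"roll":0,"grip":1},{"tx":-0.09,"ty":0.045,"tz":0,"roll":0,"grip":1},{"tx":0,"ty":0,"tz":0,"roll":0,"grip":1},{"tx":0,"ty":0,"tz":0,"roll":0,"grip":1}]'
```

```text
time_s: 11.85
eef_pos: [506.6, -284.4, 124.6]
tcp_rot: [[0.896, 0.009, 0.444], [-0.444, -0.002, 0.896], [0.01, -1.0, 0.002]]
wrist_force: [13.9, -6.9, -11.0]
gripper_width: 11.5
time_s: 12.25
eef_pos: [506.5, -284.3, 124.6]
tcp_rot: [[0.896, 0.013, 0.444], [-0.444, -0.003, 0.896], [0.013, -1.0, 0.003]]
wrist_force: [19.2, -10.1, -16.9]
gripper_width: 11.3
```

The carriage stopped at 52 mm and the force is rising, with about 7 N on the screw. I'll press slightly more and check.

```bash
python3 -m pendant '[{"tx":-0.09,"ty":0.045,"tz":0,"roll":0,"grip":1},{"tx":-0.09,"ty":0.045,"tz":0,"roll":0,"grip":1},{"tx":0,"ty":0,"tz":0,"roll":0,"grip":1},{"tx":0,"ty":0,"tz":0,"roll":0,"grip":1},{"tx":0,"ty":0,"tz":0,"roll":0,"grip":1},{"tx":0,"ty":0,"tz":0,"roll":0,"grip":1}]'; python3 look.py b9
```

```text
time_s: 12.85
eef_pos: [506.3, -284.3, 124.6]
tcp_rot: [[0.896, 0.016, 0.444], [-0.444, -0.004, 0.896], [0.016, -1.0, 0.003]]
wrist_force: [25.1, -14.6, -23.7]
gripper_width: 11.4
time_s 12.85
eef_pos [ 506.26 -284.25  124.64]
joint_pos [ 36.69  34.93 -18.87 116.58  21.05  30.72 -23.48]
wrist_force [ 25.08 -14.61 -23.68]
wrist_torque [-2.76 -4.77 -0.04]
gripper_width 11.42
heading -26.391759229274403
```

View pics/b9.png

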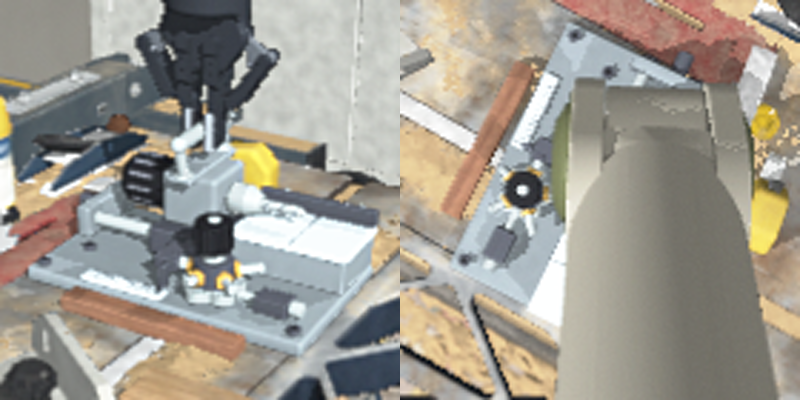

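The carriage is at rest about 52 mm out, with a 29 N pull (about 15 N of it on the screw), and the turret is unmoved. I'll hand it in.

```bash
python3 -c "
from workcell import env
print(env.finish_job())"
```

```text
the job is handed in; nothing more can be done
None
```

I set the borer for its deepest hole and handed the job in still holding the carriage out. The interface reports no verdict.

- **Turret:** I gripped the knob and turned it about +110° counter-clockwise, then let it click in. The side view then showed the screw tips where position 0 puts them. They looked unmoved in the last picture, with the rod against the shortest screw.
- **Carriage:** I drew it out by the bow handle until it stopped after about 52 mm of tool travel. The pull had risen to about 29 N against roughly 14 N of spring, so the rod presses on the screw with about 15 N. That force is an estimate from the wrist reading, since the contact itself is not measured.
- **Time and forces:** It took about 13 s. The last wrist reading was about 37 N in all, including about 24 N vertically, as the grip carries some tilting load.
- **Bystanders:** None in the last crops looked moved. I didn't measure them, and the mitre-gauge and fence end was mostly outside those crops.
- **Not checked:** The pictures were too coarse to read the pointer against the scale's long end line.
- **Refused call:** The first move call was rejected because its rows lacked some keys. Nothing moved.

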